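# Turn the griddle over on the stove and hold the dial at ignition

## Task

The griddle is lying ribs down on the pot stand: turn it over and lay it flat, ribs up, in the middle of the stove's pan support with its handle out to one side (left or right) of the stove, and let go of it. Then turn the stove's dial clockwise past its first two clicks to the third position and hold it there against its spring: finish while still holding the dial there, and leave the salt dish, the wooden spoon and the pepper mill standing nearby where they are.

Things in the scene. Friction and masses are not known exactly. Their poses are not given: they have to be found in the camera images.
- griddle: reversible dark metal plate, 110 (own x) x 130 (own y) x 12 mm, 0.45 kg; smooth on one face, five 3 mm ribs along own y on the other. Origin: centre of the ribbed face; own z points from ribbed to smooth face. Starts ribs down (z up) on the pot stand, its handle overhanging the stand's +y side. Held lightly (8 N) by the middle of the bar it swings down and hangs below it
- griddle_bar (a point): middle of the griddle's handle, a round steel bar 10 mm thick parallel to the griddle's x, on its +y end: 110 mm from the plate's centre, 45 mm off its near edge, 175 mm from its far edge, 7 mm above the ribbed face (37 mm above the worktop at the start). Legs at own x = -42 and +42 mm join it to the plate. Axes as the griddle
- pot_stand: wooden slatted pot stand, 120 x 120 mm, 30 mm high, fixed to the worktop; origin under its centre
- stove: white one-burner table stove, 280 mm (own x) by 240 mm (own y), fixed to the worktop; its flat deck is 65 mm above the worktop; origin under its centre, own x points away from the robot: dial at the front (-x), pan support behind it
- support (a point): centre of the top of the stove's pan support, a dark steel frame of 8 mm bars, 98 mm (own x) by 180 mm (own y), its top 95 mm above the worktop and 30 mm above the deck; same axes as the stove, 30 mm along own x from the stove's origin
- dial (a joint): dial angle in rad, 0 = off, growing clockwise seen from above, stop at 1.23. Clicks at 0.4 and 0.8, third position at 1.2; a mark on the deck for each. Let go anywhere, a spring turns it back to 0: about 0.06 N m near off, up to 0.17 N m between second and third, about 0.16 N m at the third
- dial_grip (a point): on the upright axis of the black dial, 95 mm above the worktop: height for the TCP to grip. Round skirt 50 mm across, 6 mm thick, on the deck, and on it an upright grip bar 44 mm long, 16 mm thick, reaching 42 mm above the deck. The bar lies along this point's x, which is the stove's x when off and turns with the dial. At own x = -100 mm on the stove
- salt_dish: small white open dish, 52 mm across, 35 mm high; origin under its centre; a bystander
- pepper_mill: dark wooden pepper mill, 54 mm across, 150 mm high; origin under its centre; a bystander
- spoon: wooden spoon 200 mm long lying along its own x axis, in front of the robot; a bystander
Not all that is in view belongs to the job. Of the things like the griddle, leave any that is orange; of the rest the larger one is meant.

How it is judged (in metres and radians):
On the way, in this order (a step that is already met when the one before it is completed fails the run):
1. the griddle lies flat, ribs up, on the middle of the pan support with its handle to one side, let go, the dial not yet at the third position (angle between griddle's own z axis and vertical above 3.02 rad and horizontal distance between griddle and support below 0.03 m and angle between the y axis of griddle and the y axis of stove, either way round below 0.3 rad and z of griddle in the frame of support between 0.006 and 0.018 m and contact force between each of the arm, the fingers and griddle below 0.3 N and value of joint dial below 1 rad), for 0.2 s.
2. the dial is turned past the second click to the third position (value of joint dial above 1.08 rad), for 0.2 s.
At the end, for the whole second after the job is handed in: The griddle lies at rest on the pan support, ribs up (within 7 degrees of flat), its centre within 30 mm of the support's, its handle to one side within 17 degrees, not touched by the robot; the robot is holding the dial at the third position (1.08 rad or more) (angle between griddle's own z axis and vertical above 3.02 rad and horizontal distance between griddle and support below 0.03 m and angle between the y axis of griddle and the y axis of stove, either way round below 0.3 rad and z of griddle in the frame of support between 0.006 and 0.018 m and contact force between each of the arm, the fingers and griddle below 0.3 N and value of joint dial above 1.08 rad and contact force between any of the fingers, the arm and stove above 0.5 N and linear speed of griddle below 0.02 m/s); the arm keeps its last pose, push and grip.
It fails at once if the salt dish, the spoon or the pepper mill is moved more than 30 mm (distance of any of salt_dish, pepper_mill, spoon from where it was at the start of the episode above 0.03 m).
It also fails if it takes over 72 s, if anything falls off the work surface, if the arm or the gripper's body presses on something with over 40 N, if the wrist force passes 120 N, or if a joint passes its speed limit or range.

## Robot

A 6-joint arm with a two-finger parallel gripper is mounted at the origin on the work surface. World frame = base frame: x ahead of the robot, y to its left, z up, the work surface at z = 0. Lengths are in m, angles in degrees, forces in N, time in s.
With the tool pointing down it reaches from about 0.25 to 0.775 m from the base axis. Payload 4 kg.
Tool frame: the origin (TCP) lies between the finger pads, 19 mm behind the fingertips; this is the grasp point; z points along the fingers, y is the line along which they close (so a half turn about z gives the same grasp; the last joint's range is limited). The gripper opens to 85 mm and grips with 20 to 120 N. Pads are 22 mm wide; open, the fingers measure 114 mm over their backs; the gripper's body (76 mm by 85 mm) begins 54 mm behind the grasp point. The pads swing forward as they close: fully open they stand 13 mm farther back than shut.
Start: joints at [-81.194, 4.996, 78.535, -0, 96.463, -5.907], TCP at [0.14, -0.532, 0.25] pointing down, gripper open.
Joint ranges: [-177.83, 177.83], [-43.37, 116.18], [15.69, 146.23], [-61.86, 241.86], [9.47, 152.12], [-147.06, 147.06]. Speed limits (degrees/s): [159.86, 159.86, 180, 180, 180, 180].

## Interface

Orientations are given as [roll, pitch, yaw] about the fixed x, y, z axes, in that order (R = Rz(yaw) Ry(pitch) Rx(roll)).
In Python, from bench import env gives the robot as it stands.
- The arm moves only by the tool move_arm, never from a script. Its argument "moves" is a list that holds one entry, the list of rows, each a list of 5 numbers: the shift along the tool's x, y, z in mm, then the turn about the tool's z in degrees, then the opening, from 0 (shut) to 1 (fully open). In form: [[[x, y, z, yaw, gripper], ...]]. A call has 1 to 20 rows; each row is the pose to reach, as a shift and turn from the pose commanded when the call began, along the tool's axes at that moment; what a row does not reach only later rows make up. A row lasts 1/8 s, in which the tool goes at most 62.5 mm and 10.7 degrees, less where a joint would pass 70% of its speed; a pose out of reach is approached as far as the arm can. A call with a gripper value outside its range is refused whole. The fingers move at their own pace and stop on an object; "grip_force" is the grip in N (left out, the last holds). Time passes only in rows, so rows that repeat a pose let the fingers close. It gives the time, the measured TCP pose, the force, the opening and the grip force at its end, in the units of the state.
- env.sense(): the state, without advancing time (a new reading comes with each control period).
- env.grab_frame(name): name is "side" or "top" or "wrist"; returns the picture (400x640x3 uint8, blue, green, red); there is no depth.
- env.camera_params(name): a dict with "fov_y" (degrees; the focal length in pixels is half the picture's height over the tangent of half this angle, whatever the lens; pixels are square), "cx", "cy" (the principal point, pixels), "rvec" (rotation vector, rad) and "tvec" (3), from world to camera coordinates, as OpenCV has them; the wrist camera has in their place "tool_from_camera" (4x4, takes a point from camera to tool coordinates, whose origin is the TCP and whose axes are the flange's). Camera axes: x right, y down, z forward; pixel columns grow to the right and rows downward; lengths in m; the calibration is good to about 2 mm. A picture is of the moment at which its call begins: read the wrist's pose just before it. camera_params takes no time and is no camera call.
- env.sign_off(): hands the job in; it is judged then, once.
The state is a dict: "time": time; "joint_pos": joint angles; "qd": joint speeds; "joint_torque": joint torques, N m; "tcp_pos": TCP position; "eef_rot": TCP orientation; "ft_force": force on the tool from outside, world axes, zero at the start; "ft_torque": the same for the moment, N m; "width": finger opening in m; "grip_force": force on a finger pad.
Only numpy, scipy, OpenCV 4.12 (cv2) and the standard library are available. Lean on these libraries where they do the work, as an engineer would, in place of code of your own. Each camera call takes 0.05 s, during which the arm holds its last target. There are 200 camera calls.

## Working session

There is one attempt and no reset: what is moved stays moved. The work goes in short steps, Python scripts to look and compute and a tool call to move; the robot and the scene stay as the last step left them, time stands still between calls to the robot, and variables do not carry over. Pictures are saved under pics/ and viewed, at most 10 in all, crops included, and the job is handed in when it is done.

Besides the shell and the picture viewer there is one more tool, called after "Emit:" as name(argument=value, ...), one argument or row to a line, values as JSON. move_arm: Moves the arm, as the interface text tells. Its arguments: {"type":"object","properties":{"moves":{"type":"array","items":{"type":"array","items":{"type":"array","items":{"type":"number"}}}},"grip_force":{"type":"number"}},"required":["moves"]}

```bash
ls; mkdir -p pics; cat > h.py <<'E'
import numpy as np, cv2
from bench import env
from scipy.spatial.transform import Rotation as R
def cam(n):
    p=env.camera_params(n); f=200/np.tan(np.radians(p['fov_y'])/2)
    K=np.array([[f,0,p['cx']],[0,f,p['cy']],[0,0,1]])
    if 'rvec' in p:
        Rm=cv2.Rodrigues(np.array(p['rvec'],float))[0]; t=np.array(p['tvec'],float).ravel()
        return K,Rm,-Rm.T@t
    s=env.sense(); T=np.eye(4); T[:3,:3]=R.from_euler('xyz',s['eef_rot'],degrees=True).as_matrix(); T[:3,3]=s['tcp_pos']
    C=T@np.array(p['tool_from_camera']); return K,C[:3,:3].T,C[:3,3]
def ray(c,uv):
    K,Rm,o=c; d=Rm.T@np.linalg.inv(K)@np.array([uv[0],uv[1],1.]); return o,d/np.linalg.norm(d)
def onz(c,uv,z):
    o,d=ray(c,uv); return o+d*(z-o[2])/d[2]
def cross(c1,a,c2,b):
    o1,d1=ray(c1,a);o2,d2=ray(c2,b)
    s=np.linalg.lstsq(np.stack([d1,-d2],1),o2-o1,rcond=None)[0]
    p,q=o1+s[0]*d1,o2+s[1]*d2; return (p+q)/2,np.linalg.norm(p-q)
def proj(c,P):
    K,Rm,o=c; q=K@(Rm@(np.array(P)-o)); return q[:2]/q[2]
E
python3 - <<'E'
from h import *
print(env.sense())
for n in('side','top'):
    p=env.camera_params(n);print(p,cam(n)[2]); cv2.imwrite(f'pics/{n}0.png',env.grab_frame(n))
p=env.camera_params('wrist');print(p)
E
```

```text
pics
{'time': 0.0, 'joint_pos': array([-8.11931840e+01,  5.04039353e+00,  7.86258950e+01, -1.02809447e-03,
        9.64644428e+01, -5.90791991e+00]), 'qd': array([ 0.16080384,  0.01833538,  0.09892506, -0.06496612,  0.01494146,
        0.12744655]), 'joint_torque': array([-4.37997660e-04, -3.51871562e+01, -3.13268566e+01, -1.73195767e-04,
        1.07671335e-02, -2.69117550e-05]), 'tcp_pos': array([ 0.13961489, -0.53149907,  0.24881666]), 'eef_rot': array([-1.79869858e+02, -1.24397817e-02,  1.47146072e+01]), 'ft_force': array([-0.33933863,  0.06464619, -0.09620821]), 'ft_torque': array([-0.00760872,  0.00373522,  0.01044804]), 'grip_force': 0.0, 'width': 0.08552765687022473}
{'fov_y': 55.23756396633969, 'cx': 319.106947760444, 'cy': 197.38486298607722, 'rvec': array([ 0.27670658, -2.83511056,  1.16383804]), 'tvec': array([0.56898256, 0.08444442, 0.84322918])} [0.46321377 0.63127418 0.6548537 ]
{'fov_y': 42.31844933456158, 'cx': 315.08467253836324, 'cy': 202.3566638292595, 'rvec': array([ 2.1764054 , -2.13753685,  0.16904317]), 'tvec': array([0.04131245, 0.57408023, 1.19426073])} [0.40168865 0.07117721 1.2613935 ]
{'fov_y': 67.37781530588927, 'cx': 318.3978194077334, 'cy': 196.00960041882567, 'tool_from_camera': array([[-5.65836446e-04, -9.63792313e-01, -2.66653442e-01,
         6.71777107e-02],
       [ 9.99999771e-01, -4.46622108e-04, -5.07720288e-04,
        -8.70891285e-04],
       [ 3.70243589e-04, -2.66653668e-01,  9.63792345e-01,
        -1.23596138e-01],
       [ 0.00000000e+00,  0.00000000e+00,  0.00000000e+00,
         1.00000000e+00]])}
```

View pics/top0.png

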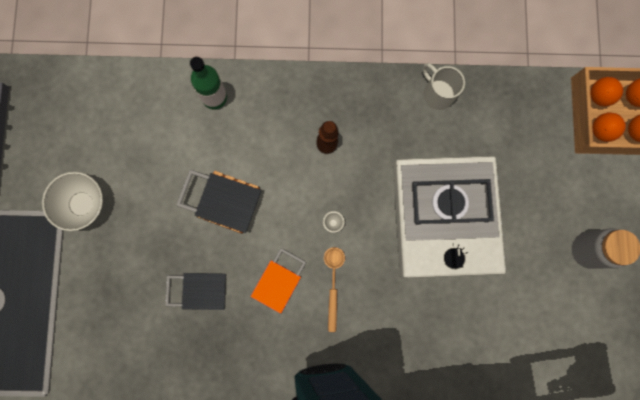

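View pics/side0.png

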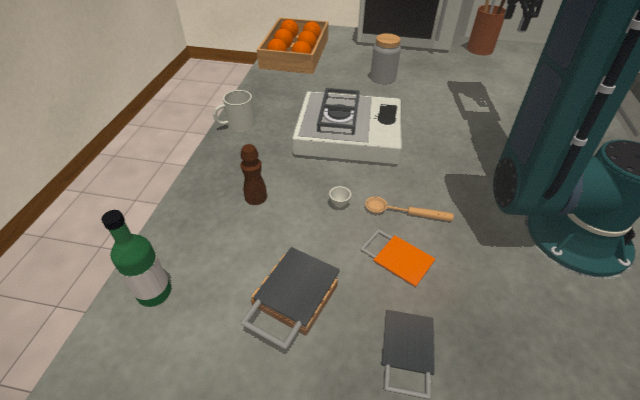

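The top view shows our griddle on the stand: plate centre about (228,202), bar about (187,190). A smaller dark one is at (204,291) and an orange one at (277,286). The support is at (453,201), the dial at (455,258), the salt dish at (333,222), the mill at (328,137) and the spoon at about (334,290). The side view shows the griddle at (292,285), its bar at about (270,338), the support at (339,111) and the dial at (387,113).

```bash
python3 - <<'E'
from h import *
t=cam('top'); s=cam('side')
for n,a,z in [('plate',(229,202),.042),('bar',(187,190),.037),('support',(453,201),.095),('dial',(455,258),.1),('salt',(333,222),.03),('mill',(328,137),.08),('spoonhead',(335,257),.01),('spoonend',(332,330),.01)]:
    print(n,onz(t,a,z).round(3))
print(cross(t,(187,190),s,(270,338)),cross(t,(453,201),s,(339,111)))
# crops
a=cv2.imread('pics/top0.png');b=cv2.imread('pics/side0.png')
A=cv2.resize(a[150:290,170:290],None,fx=3,fy=3,interpolation=cv2.INTER_CUBIC)
B=cv2.resize(a[145:285,390:515],None,fx=3,fy=3,interpolation=cv2.INTER_CUBIC)
cv2.imwrite('pics/c1.png',np.hstack([A,B]))
E
```

```text
plate [0.57  0.256 0.042]
bar [0.598 0.358 0.037]
support [ 0.575 -0.263  0.095]
dial [ 0.445 -0.264  0.1  ]
salt [0.528 0.008 0.03 ]
mill [0.723 0.025 0.08 ]
spoonhead [0.445 0.001 0.01 ]
spoonend [0.273 0.006 0.01 ]
(array([0.59809183, 0.36261234, 0.01712643]), np.float64(0.005160069157437989)) (array([ 0.57721138, -0.26940273,  0.07440714]), np.float64(0.0010998364836453697))
```

View pics/c1.png

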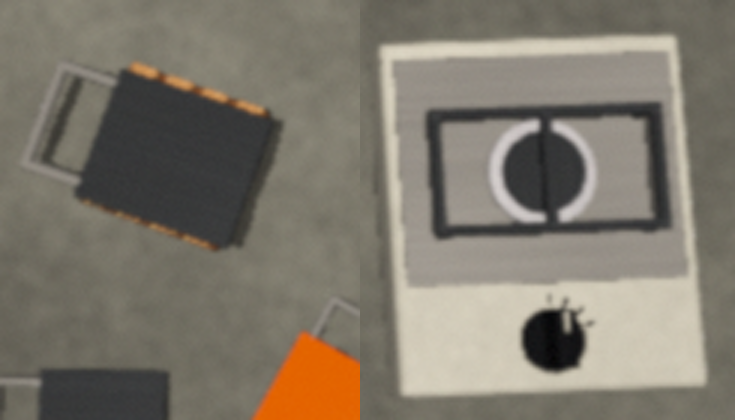

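Emit:
move_arm(
  moves=[
    [[200, -80, -50, 5, 1], [455, -158, -50, 15, 1], [455, -158, -50, 15, 1], [455, -158, -50, 15, 1], [455, -158, -50, 15, 1], [455, -158, -50, 15, 1], [455, -158, -50, 15, 1], [455, -158, -50, 15, 1], [455, -158, -50, 15, 1], [455, -158, -50, 15, 1], [455, -158, -50, 15, 1], [455, -158, -50, 15, 1], [455, -158, -50, 15, 1], [455, -158, -50, 15, 1]],
  ],
)

```text
time: 1.85
tcp_pos: [0.5394, -0.2639, 0.3002]
eef_rot: [180.0, -0.0, -0.3]
ft_force: [0.4, 0.1, -0.5]
width: 0.0857
grip_force: 0.0
```

```bash
cat >> h.py <<'E'
def snap(tag):
    import pickle
    c=cam('wrist'); im=env.grab_frame('wrist'); cv2.imwrite(f'pics/{tag}.png',im); pickle.dump(c,open(tag+'.pkl','wb')); return c,im
def load(tag):
    import pickle
    return pickle.load(open(tag+'.pkl','rb')),cv2.imread(f'pics/{tag}.png')
E
python3 -c "
from h import *
snap('s1')"
```

Emit:
move_arm(
  moves=[
    [[0, -60, 0, 0, 1], [0, -100, 0, 0, 1], [0, -100, 0, 0, 1], [0, -100, 0, 0, 1], [0, -100, 0, 0, 1]],
  ],
)

```text
time: 2.52
tcp_pos: [0.5401, -0.1646, 0.2998]
eef_rot: [180.0, 0.0, -0.4]
ft_force: [0.3, -0.6, -0.2]
width: 0.0854
grip_force: 0.0
```

```bash
python3 -c "
from h import *
_,b=snap('s2');a=load('s1')[1]
cv2.imwrite('pics/s12.png',cv2.resize(np.vstack([a[:, :],b]),(480,600)))"
```

```text
(no output)
```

View pics/s12.png

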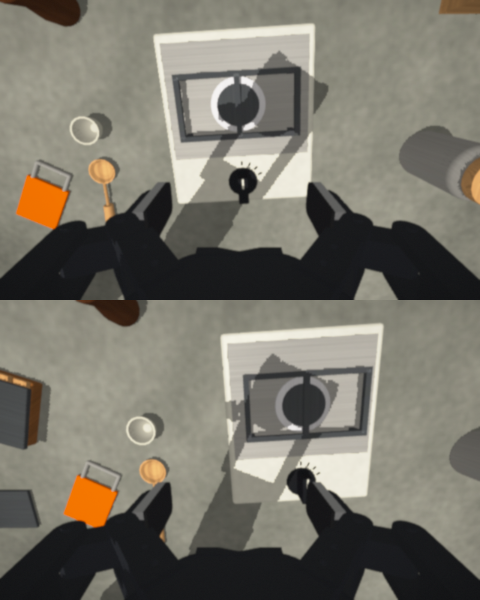

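The two wrist views at full scale put the frame at about (316,140) and (409,140), and the dial at about (324,242) and (400,242). Shadows of the arm cross the stove.

```bash
python3 - <<'E'
from h import *
C=[];Q=[];D=[]
for tag,p,dl in(('s1',(316,140),(324,242)),('s2',(409,140),(400,242))):
    c,im=load(tag);g=im.max(2); m=(g<75).astype(np.uint8)
    m[220:]=0; m[:,:p[0]-120]=0; m[:,p[0]+120:]=0; m[:60]=0
    n,l,st,ce=cv2.connectedComponentsWithStats(m)
    k=[i for i in range(1,n) if st[i,4]>60]; print(tag,st[k].tolist())
    k=max(k,key=lambda i:st[i,4])
    q=cv2.boxPoints(cv2.minAreaRect(np.argwhere(l==k)[:,::-1].astype(np.float32)))
    q=q[np.argsort(q[:,0])]; q=np.vstack([q[:2][np.argsort(q[:2,1])],q[2:][np.argsort(q[2:,1])]])
    Q.append(q);C.append(c);print(q.round(0).tolist())
    w=onz(c,q.mean(0),.095); W=[onz(c,x,.095) for x in q]; print(w,[np.round(x[:2],3).tolist() for x in W])
    cv2.imwrite(f'pics/m_{tag}.png',m*255)
for i in range(4): print(cross(C[0],Q[0][i],C[1],Q[1][i]))
E
```

```text
s1 [[343, 89, 58, 93, 1362], [246, 113, 99, 74, 1912]]
[[242.0, 176.0], [275.0, 217.0], [326.0, 107.0], [359.0, 148.0]]
[ 0.55451976 -0.24362477  0.095     ] [[0.539, -0.178], [0.491, -0.213], [0.612, -0.271], [0.57, -0.308]]
s2 [[326, 95, 164, 92, 4309]]
[[325.0, 96.0], [327.0, 186.0], [489.0, 94.0], [490.0, 184.0]]
[ 0.57834759 -0.26051032  0.095     ] [[0.624, -0.172], [0.528, -0.173], [0.625, -0.341], [0.529, -0.357]]
(array([ 0.59198629, -0.19106517,  0.23321172]), np.float64(0.06730075790007217))
(array([ 0.48495029, -0.18803776,  0.0116429 ]), np.float64(0.05093639710153242))
(array([ 0.61364179, -0.26787883,  0.23166828]), np.float64(0.007887923415006708))
(array([ 0.57078062, -0.28782964,  0.21745412]), np.float64(0.02595847498356401))
```

```bash
python3 - <<'E'
from h import *
C=[];Q=[]
for tag,p in(('s1',(316,140)),('s2',(409,140))):
    c,im=load(tag);m=(im.max(2)<75).astype(np.uint8)
    m[200:]=0; m[:,:p[0]-100]=0; m[:,p[0]+95:]=0; m[:80]=0
    n,l,st,ce=cv2.connectedComponentsWithStats(m)
    P=np.argwhere(np.isin(l,[i for i in range(1,n) if st[i,4]>60]))[:,::-1].astype(float)
    q=np.array([P[np.argmin(P@v)] for v in ([1,1],[1,-1],[-1,1],[-1,-1])])
    Q.append(q);C.append(c);print(tag,q.tolist())
    W=np.array([onz(c,x,.095)[:2] for x in q]); print(W.round(3).tolist(),W.mean(0))
    im2=im[60:220,p[0]-120:p[0]+120].copy()
    for x in q: cv2.circle(im2,(int(x[0]-p[0]+120),int(x[1]-60)),2,(0,0,255),1)
    cv2.imwrite(f'pics/m_{tag}.png',cv2.resize(im2,None,fx=2,fy=2))
    # stove outline: bright
for i in range(4): print(np.round(cross(C[0],Q[0][i],C[1],Q[1][i])[0],3))
# dial bar: black blob in top view; frame in top view
t=cam('top');im=cv2.imread('pics/top0.png');g=im.max(2);m=(g<60).astype(np.uint8);m[:,:400]=0;m[:,505:]=0;m[:240]=0;m[275:]=0
n,l,st,ce=cv2.connectedComponentsWithStats(m);print(st.tolist(),ce.tolist())
k=1+np.argmax(st[1:,4]);print('dial',onz(t,ce[k],.08))
w=(g>150).astype(np.uint8);w[:,:380]=0;w[:,520:]=0;w[:140]=0;w[290:]=0
P=np.argwhere(w)[:,::-1].astype(float)
q=np.array([P[np.argmin(P@v)] for v in ([1,1],[1,-1],[-1,1],[-1,-1])]);W=np.array([onz(t,x,.065)[:2] for x in q]);print('stove',W.round(3).tolist(),W.mean(0))
cv2.imwrite('pics/mm.png',np.hstack([cv2.imread('pics/m_s1.png')[:, :480],cv2.imread('pics/m_s2.png')[:, :480]])[:, 0:960:1])
E
python3 -c "
import cv2;a=cv2.imread('pics/mm.png');cv2.imwrite('pics/mm.png',cv2.resize(a,(800,267)))"
```

```text
s1 [[246.0, 173.0], [247.0, 182.0], [399.0, 90.0], [399.0, 179.0]]
[[0.542, -0.182], [0.532, -0.183], [0.629, -0.347], [0.535, -0.353]] [ 0.55949548 -0.26638854]
s2 [[340.0, 101.0], [329.0, 186.0], [487.0, 96.0], [482.0, 173.0]]
[[0.619, -0.187], [0.528, -0.176], [0.623, -0.34], [0.541, -0.346]] [ 0.57771362 -0.26198   ]
[ 0.591 -0.196  0.219]
[ 0.524 -0.177  0.071]
[ 0.627 -0.353  0.071]
[ 0.533 -0.359  0.072]
[[0, 0, 640, 400, 255719], [445, 249, 19, 19, 281]] [[319.35257450560965, 199.43517689338688], [453.66192170818505, 258.491103202847]]
dial [ 0.44415555 -0.26660179  0.08      ]
stove [[0.675, -0.141], [0.405, -0.153], [0.687, -0.372], [0.413, -0.387]] [ 0.54504467 -0.26327284]
```

View pics/mm.png

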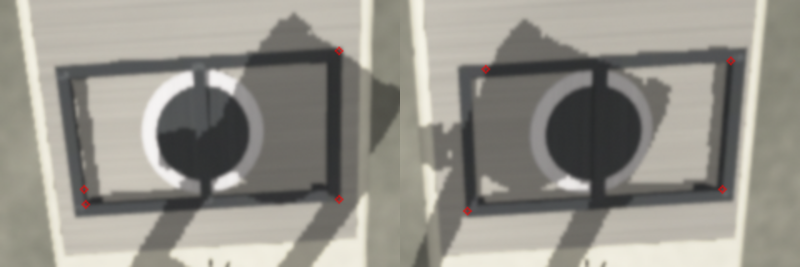

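Full-resolution corners, read from the zoomed crops. s1: TL (230,101), BL (242,189), TR (401,90), BR (401,181). s2: TL (324,100), BL (329,188), TR (497,90), BR (488,179). The red mask corners miss the sunlit bars.

```bash
python3 - <<'E'
from h import *
A=[(230.2,100.8),(242.2,189),(400.6,90),(400.6,180.6)];B=[(324.4,100.2),(329.2,187.8),(496.6,90),(487.6,178.8)]
a,b=load('s1')[0],load('s2')[0]
W=np.array([cross(a,x,b,y)[0] for x,y in zip(A,B)]);print(W.round(3),W.mean(0))
for c,q in((a,A),(b,B)):
    P=np.array([onz(c,x,.095)[:2] for x in q]);u=P[[0,1]].mean(0)-P[[2,3]].mean(0);v=P[[0,2]].mean(0)-P[[1,3]].mean(0)
    print(P.mean(0),np.degrees(np.arctan2(-u[0],u[1])),np.degrees(np.arctan2(v[1],v[0])),np.linalg.norm(u),np.linalg.norm(v))
E
```

```text
[[ 0.62  -0.171  0.093]
 [ 0.524 -0.176  0.092]
 [ 0.629 -0.349  0.095]
 [ 0.532 -0.357  0.088]] [ 0.57614278 -0.26306628  0.09187765]
[ 0.57620238 -0.26300715] 2.926264980135345 3.5746332740986566 0.17807442963391187 0.09574354023989104
[ 0.57721761 -0.26203159] 2.8924922412997742 2.8699285215637205 0.1778380430268901 0.09413801822204565
```

Emit:
move_arm(
  moves=[
    [[15, -60, 0, 5, 1], [20, -120, 10, 10, 1], [30, -200, 50, 15, 1], [30, -300, 50, 15, 1], [30, -400, 50, 15, 1], [30, -455, 50, 15, 1], [30, -455, 50, 15, 1], [30, -455, 50, 15, 1], [30, -455, 50, 15, 1], [30, -455, 50, 15, 1], [30, -455, 50, 15, 1]],
  ],
)

```text
time: 3.95
tcp_pos: [0.5729, 0.2896, 0.2502]
eef_rot: [180.0, -0.0, -15.4]
ft_force: [0.5, 0.5, -0.6]
width: 0.0856
grip_force: 0.0
```

```bash
python3 -c "
from h import *
snap('g1')"
```

Emit:
move_arm(
  moves=[
    [[0, -50, 0, 0, 0.35], [0, -90, 0, 0, 0.35], [0, -90, 0, 0, 0.35], [0, -90, 0, 0, 0.35], [0, -90, 0, 0, 0.35]],
  ],
)

```text
time: 4.62
tcp_pos: [0.5964, 0.3766, 0.2507]
eef_rot: [-180.0, -0.0, -15.4]
ft_force: [-0.0, 0.9, -0.8]
width: 0.03
grip_force: 0.0
```

```bash
python3 -c "
from h import *
_,b=snap('g2');a=load('g1')[1]
cv2.imwrite('pics/g12.png',cv2.resize(np.vstack([a[:260],b[:260]]),(738,600)))
print(env.sense()['tcp_pos'],env.sense()['eef_rot'])"
```

```text
[0.5963496  0.37668831 0.25078599] [-1.79984383e+02 -4.46235739e-02 -1.53806979e+01]
```

View pics/g12.png

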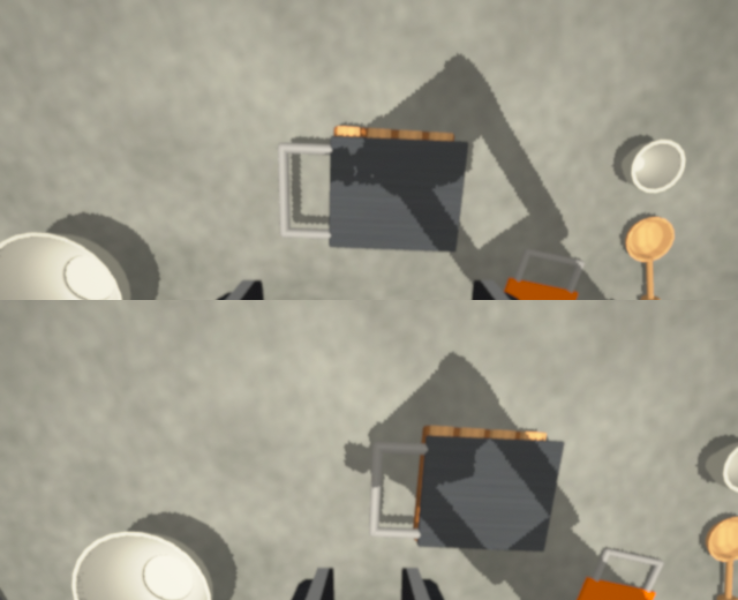

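At full scale, the bar-end centres are g1 (246,129) and (250,201), g2 (328,129) and (326,200). The plate's far corners are g1 (406,122) and (396,218), g2 (488,123) and (473,218). The way down to the bar is clear.

```bash
python3 - <<'E'
from h import *
k=640/738
A=np.array([(284,149),(288,232),(468,141),(457,251),(330,246)])*k;B=np.array([(378,149),(376,231),(563,142),(545,251),(417,247)])*k
a,b=load('g1')[0],load('g2')[0]
W=np.array([cross(a,x,b,y)[0] for x,y in zip(A,B)]);print(W.round(4))
for c,q in((a,A),(b,B)):
    print([onz(c,x,z)[:2].round(4).tolist() for x,z in zip(q,(.037,.037,.042,.042,.042))])
for c,q in((a,A),(b,B)):
    P=[onz(c,x,.037)[:2] for x in q[:2]];d=P[0]-P[1];F=np.mean([onz(c,x,.042)[:2] for x in q[2:4]],0);m=(P[0]+P[1])/2;e=m-F
    print(m,np.degrees(np.arctan2(d[1],d[0])),np.linalg.norm(d),F,np.degrees(np.arctan2(-e[0],e[1])),np.linalg.norm(e))
E
```

```text
[[0.6418 0.354  0.0344]
 [0.5626 0.3773 0.034 ]
 [0.6021 0.1835 0.0375]
 [0.4982 0.2157 0.04  ]
 [0.5358 0.3405 0.0345]]
[[0.6421, 0.3533], [0.563, 0.3764], [0.6032, 0.1845], [0.4994, 0.216], [0.5388, 0.3387]]
[[0.6417, 0.3541], [0.5636, 0.3771], [0.6022, 0.186], [0.4989, 0.2166], [0.5377, 0.3411]]
[0.60255508 0.36485964] -16.293978768580157 0.08233033874460917 [0.55129829 0.20025361] -17.29610422685367 0.1724018684038324
[0.60266154 0.36559505] -16.369462130109216 0.08140896189185562 [0.55057653 0.20131635] -17.591358989732658 0.1723378628550987
```

Emit:
move_arm(
  moves=[
    [[9, 9, 50, 1.3, 0.4], [9, 9, 100, 1.3, 0.4], [9, 9, 150, 1.3, 0.4], [9, 9, 180, 1.3, 0.4], [9, 9, 200, 1.3, 0.4], [9, 9, 215, 1.3, 0.4], [9, 9, 215, 1.3, 0.4], [9, 9, 215, 1.3, 0.4]],
  ],
)

```text
time: 5.68
tcp_pos: [0.6034, 0.3675, 0.0367]
eef_rot: [-179.9, -0.1, -16.6]
ft_force: [0.5, 0.5, -0.3]
width: 0.0338
grip_force: 0.0
```

Emit:
move_arm(
  moves=[
    [[0, 0, 0, 0, 0], [0, 0, 0, 0, 0], [0, 0, 0, 0, 0], [0, 0, 0, 0, 0]],
  ],
  grip_force=20,
)

```text
time: 6.18
tcp_pos: [0.6031, 0.3673, 0.0363]
eef_rot: [-179.9, -0.1, -16.6]
ft_force: [-0.5, -0.5, 5.0]
width: 0.009
grip_force: 20.2
```

Emit:
move_arm(
  moves=[
    [[0, 2, -23, 0, 0], [0, 6, -45, 0, 0], [0, 13, -67, 0, 0], [0, 23, -88, 0, 0], [0, 36, -107, 0, 0], [0, 51, -124, 0, 0], [0, 68, -139, 0, 0], [0, 87, -152, 0, 0], [0, 108, -163, 0, 0], [0, 130, -172, 0, 0], [0, 153, -180, 0, 0], [0, 175, -190, 0, 0], [0, 185, -210, 0, 0], [0, 190, -230, 0, 0], [0, 190, -260, 0, 0], [0, 190, -290, 0, 0], [0, 190, -320, 0, 0], [0, 190, -320, 0, 0], [0, 190, -320, 0, 0], [0, 190, -320, 0, 0]],
  ],
)

```text
time: 8.68
tcp_pos: [0.5478, 0.1848, 0.3528]
eef_rot: [179.9, 0.2, -16.6]
ft_force: [-0.4, -0.7, -4.7]
width: 0.0088
grip_force: 19.6
```

```bash
python3 -c "
from h import *
cv2.imwrite('pics/l1.png',np.vstack([env.grab_frame('side')[:, 60:560],env.grab_frame('wrist')[:,60:560]])[::1])
a=cv2.imread('pics/l1.png');cv2.imwrite('pics/l1.png',cv2.resize(a,(375,600)))
print(env.sense()['ft_force'],env.sense()['ft_torque'])"
```

```text
[-0.93294764  1.07770784 -4.4735015 ] [ 0.07598796  0.01588307 -0.00185979]
```

View pics/l1.png

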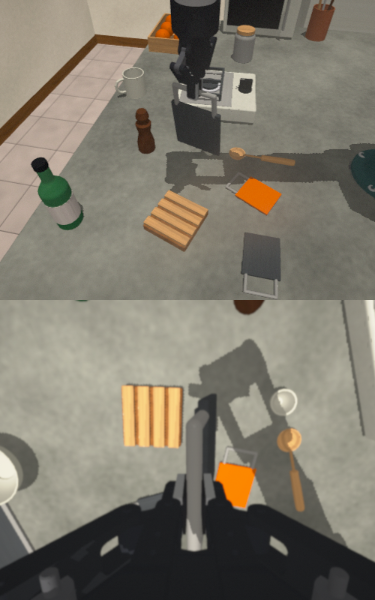

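The griddle hangs almost plumb below the bar, and the stand, mill, dish and spoon are untouched. Next I carry it to the stove's left side.

Emit:
move_arm(
  moves=[
    [[5, 12, -5, -2, 0], [13, 35, -7, -4, 0], [23, 60, -7, -6, 0], [33, 87, -7, -8, 0], [43, 115, -7, -10, 0], [53, 142, -7, -12, 0], [64, 170, -7, -14, 0], [75, 200, -7, -16, 0], [86, 228, -7, -18, 0], [96, 254, -7, -19.5, 0], [102, 271, -7, -19.5, 0], [105, 280, -7, -19.5, 0], [105, 280, -7, -19.5, 0], [105, 280, -7, -19.5, 0], [105, 280, -7, -19.5, 0], [105, 280, -7, -19.5, 0]],
  ],
)

```text
time: 10.78
tcp_pos: [0.5689, -0.1128, 0.3622]
eef_rot: [180.0, -0.0, 3.0]
ft_force: [-0.1, 0.3, -4.6]
width: 0.0086
grip_force: 19.6
```

```bash
python3 -c "
from h import *
s=env.sense();print(s['tcp_pos'],s['eef_rot'],s['ft_torque'],s['time'])
x=np.array([np.cos(np.radians(3)),np.sin(np.radians(3)),0]);p=np.array([.577,-.263,.095]);r=s['tcp_pos']-p
print('stove frame',r@x,r@np.array([-x[1],x[0],0]),r[2],'joints',s['joint_pos'])"
```

```text
[ 0.56893327 -0.11281675  0.36219604] [ 1.79994725e+02 -1.72703228e-02  2.96456112e+00] [ 0.03727454 -0.0118397  -0.04046228] 10.775
stove frame -0.00019569152347578895 0.15039961371658944 0.2671960394689886 joints [-1.68165333e+01  9.29169353e+00  6.11317201e+01  9.34890758e-04
  1.09558550e+02  7.02192195e+01]
```

Emit:
move_arm(
  moves=[
    [[0, 0, 20, 0, 0], [0, 0, 45, 0, 0], [0, 0, 70, 0, 0], [0, 0, 95, 0, 0], [0, 0, 110, 0, 0], [0, 0, 115, 0, 0], [0, 0, 115, 0, 0], [0, 15, 115, 0, 0], [0, 30, 115, 0, 0], [0, 45, 115, 0, 0], [0, 60, 115, 0, 0], [0, 60, 115, 0, 0]],
  ],
)

```text
time: 12.28
tcp_pos: [0.5721, -0.1748, 0.2473]
eef_rot: [180.0, -0.0, 2.8]
ft_force: [0.2, 0.8, -3.2]
width: 0.009
grip_force: 19.5
```

```bash
python3 -c "
from h import *
s=env.sense();print(s['tcp_pos'],s['ft_force'],s['ft_torque'],s['time'])
a=env.grab_frame('side')[60:220,220:460];cv2.imwrite('pics/p1.png',cv2.resize(a,None,fx=3,fy=3))"
```

```text
[ 0.57213029 -0.17482298  0.24726009] [ 0.21666918  0.81172612 -3.18678358] [ 0.12797382 -0.01339736 -0.02030335] 12.275
```

View pics/p1.png

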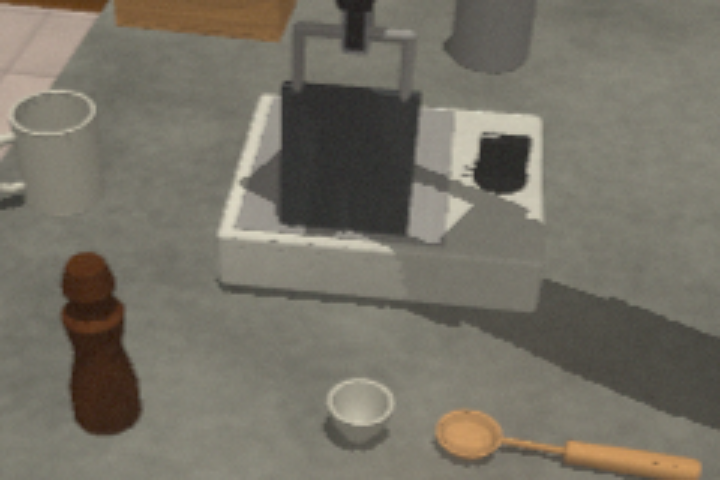

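The plate is at the support's left edge, ribs towards the camera, its lower end below the frame top. Now the arc over that edge.

Emit:
move_arm(
  moves=[
    [[0, 13, 1, 0, 0], [0, 26, 3, 0, 0], [0, 39, 7, 0, 0], [0, 51, 11, 0, 0], [0, 63, 16, 0, 0], [0, 75, 22, 0, 0], [0, 86, 29, 0, 0], [0, 96, 37, 0, 0], [0, 106, 46, 0, 0], [0, 114, 56, 0, 0], [0, 122, 66, 0, 0], [0, 130, 77, 0, 0], [0, 130, 77, 0, 0]],
  ],
)

```text
time: 13.95
tcp_pos: [0.5782, -0.3041, 0.1687]
eef_rot: [180.0, 0.1, 2.8]
ft_force: [0.4, 1.8, -2.1]
width: 0.0087
grip_force: 19.6
```

```bash
python3 -c "
from h import *
s=env.sense();print(s['tcp_pos'],s['ft_force'],s['ft_torque'],s['time'],s['width'])
im=env.grab_frame('wrist');cv2.imwrite('pics/w1.png',im)
c=cam('wrist')
p=np.array([.577,-.263,.095]);x=np.array([.9986,.0523,0]);y=np.array([-.0523,.9986,0])
g=im.max(2)
# expected far corners if plate leans on edge E
b=s['tcp_pos'];E=p+90*y/1000;d=(E-b)-(E-b)@x*x;d/=np.linalg.norm(d)
for k in(-.055,.055):
  for L in(.045,.175):
    q=proj(c,b+d*L+k*x);print(k,L,q.round(0))
a=env.grab_frame('side')[60:220,220:460];cv2.imwrite('pics/p2.png',np.hstack([cv2.resize(a,(400,267)),cv2.resize(im,(400,267))]))"
```

```text
[ 0.57817092 -0.30413038  0.16874915] [ 0.40251959  1.76261473 -2.05639696] [0.39311213 0.02468089 0.04265819] 13.95 0.008727311335814593
-0.055 0.045 [253. 332.]
-0.055 0.175 [126. 275.]
0.055 0.045 [239. 140.]
0.055 0.175 [ 98. 132.]
```

View pics/p2.png

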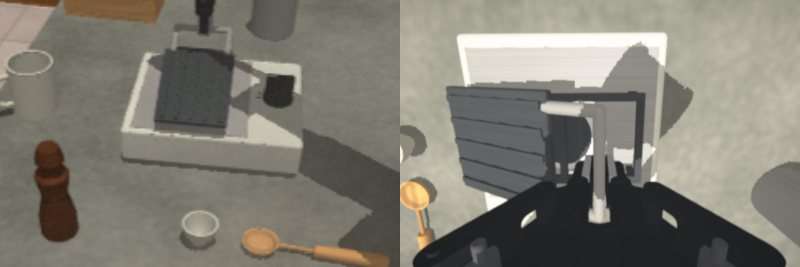

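The plate leans over the left edge with its ribs up and is well aligned. I continue the drag to the right and then lower it.

Emit:
move_arm(
  moves=[
    [[0, 9, 6, 0, 0], [0, 18, 13, 0, 0], [0, 27, 19, 0, 0], [0, 35, 25, 0, 0], [0, 44, 32, 0, 0], [0, 52, 38, 0, 0], [0, 60, 43, 0, 0], [0, 68, 45, 0, 0], [0, 76, 46, 0, 0], [0, 82, 47, 0, 0], [0, 82, 50, 0, 0], [0, 82, 54, 0, 0], [0, 82, 58, 0, 0], [0, 82, 62, 0, 0], [0, 82, 65, 0, 0], [0, 82, 68, 0, 0], [0, 82, 68, 0, 0]],
  ],
)

```text
time: 16.18
tcp_pos: [0.5832, -0.3861, 0.1062]
eef_rot: [179.8, -0.2, 2.9]
ft_force: [-3.5, -0.4, 9.2]
width: 0.0085
grip_force: 21.0
```

```bash
python3 -c "
from h import *
s=env.sense();print(s['tcp_pos'],s['ft_force'],s['ft_torque'],s['time'],s['width'],s['joint_pos'])
t=cam('top')
im=env.grab_frame('top');cv2.imwrite('pics/t2.png',im)
cv2.imwrite('pics/side2.png',env.grab_frame('side'));snap('w2')"
```

```text
[ 0.58324421 -0.38608753  0.10621597] [-3.45726063 -0.44165846  9.21472072] [-0.06817449  0.58194555 -0.04865128] 16.175 0.008520959631635525 [-3.81097113e+01  2.72088568e+01  6.72912579e+01 -7.98347382e-02
  8.52118623e+01  4.89827651e+01]
```

Emit:
move_arm(
  moves=[
    [[0, 0, -3, 0, 0], [0, 0, -3, 0, 0], [0, 0, -3, 0, 0.12], [0, 0, -3, 0, 0.25], [0, 0, -3, 0, 0.25], [0, 0, -3, 0, 0.25], [0, 0, -3, 0, 0.25]],
  ],
)

```text
time: 17.2
tcp_pos: [0.5827, -0.3849, 0.1047]
eef_rot: [-180.0, 0.0, 2.9]
ft_force: [0.1, 0.5, 0.9]
width: 0.0214
grip_force: 0.0
```

```bash
python3 -c "
from h import *
s=env.sense();print(s['tcp_pos'],s['ft_force'],s['ft_torque'],s['time'],s['width'])
w=env.grab_frame('wrist');cv2.imwrite('pics/w3.png',w)
a=env.grab_frame('side')[60:200,260:440];t=env.grab_frame('top')[140:280,380:560]
cv2.imwrite('pics/f.png',np.vstack([np.hstack([cv2.resize(a,(400,311)),cv2.resize(t,(400,311))]),np.hstack([cv2.resize(w,(400,250)),np.zeros((250,400,3),np.uint8)])]))"
```

```text
[ 0.58269268 -0.38489283  0.10465734] [0.10630993 0.51166669 0.90607001] [-0.02269541  0.01031278  0.0029536 ] 17.2 0.02141289519469377
```

View pics/f.png

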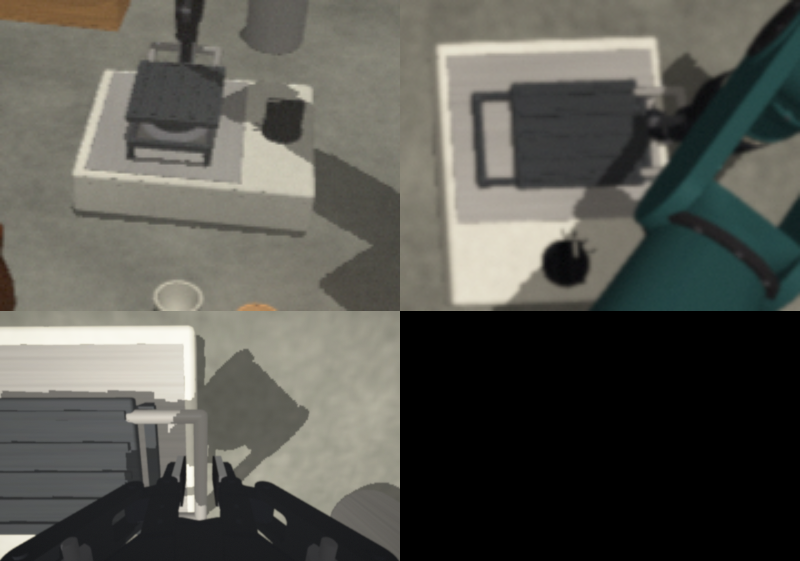

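Emit:
move_arm(
  moves=[
    [[0, 0, -5, 0, 0.27], [0, 0, -15, 0, 0.27], [0, 0, -30, 0, 0.27], [0, 0, -60, 0, 0.27], [0, 0, -110, 0, 0.27], [0, 0, -170, 0, 0.27], [-37, -60, -195, 0, 0.35], [-37, -120, -195, 0, 0.35], [-37, -123, -195, 0, 0.35], [-37, -123, -195, 0, 0.35], [-37, -123, -195, 0, 0.35]],
  ],
)

```text
time: 18.73
tcp_pos: [0.5397, -0.2652, 0.2998]
eef_rot: [180.0, 0.0, 2.9]
ft_force: [0.4, -0.7, -0.6]
width: 0.0298
grip_force: 0.0
```

```bash
python3 - <<'E'
from h import *
c,im=snap('w4'); s=env.sense();print(s['tcp_pos'],s['eef_rot'],s['time'],s['joint_pos'].round(1))
t=cam('top');S=cam('side');st=env.grab_frame('side');cv2.imwrite('pics/side4.png',st)
for a,b in(((430.4,177.8),(317.2,110.4)),((433.6,224.7),(360,112.7))): print(cross(t,a,S,b))
# wrist: dark neutral plate region; row profiles
g=im.max(2);m=((g<90)).astype(np.uint8)
x=np.array([.9986,.0523,0]);y=np.array([-.0523,.9986,0]);p=np.array([.577,-.263,.107])
print([proj(c,p+dx*x+(dy-.013)*y).round(0).tolist() for dx,dy in((.055,.065),(-.055,.065),(.055,-.065),(-.055,-.065))])
u0,v0=proj(c,p).astype(int)
for v in range(v0-60,v0+70,10): print(v,(g[v,u0-110:u0+140:6]).tolist())
E
```

```text
[ 0.53958819 -0.26541709  0.29942163] [1.79996936e+02 4.80062443e-02 2.83013100e+00] 18.775 [-31.6  11.5  65.7  -0.  102.9  55.6]
(array([ 0.62565715, -0.20921241,  0.10748823]), np.float64(0.0006671555538069691))
(array([ 0.51652259, -0.21366976,  0.11240166]), np.float64(0.0021194489184284504))
[[266.0, 87.0], [271.0, 193.0], [397.0, 86.0], [390.0, 193.0]]
82 [164, 245, 222, 206, 207, 207, 207, 207, 208, 208, 208, 209, 209, 210, 209, 209, 210, 211, 211, 211, 212, 212, 211, 211, 211, 211, 130, 124, 123, 124, 175, 210, 209, 210, 209, 247, 157, 156, 152, 154, 155, 154]
92 [159, 235, 238, 208, 207, 207, 205, 209, 210, 207, 102, 97, 96, 97, 96, 96, 90, 94, 95, 95, 95, 95, 94, 95, 73, 58, 57, 56, 58, 57, 57, 74, 165, 208, 182, 242, 140, 152, 155, 150, 153, 151]
102 [162, 200, 240, 204, 134, 95, 87, 113, 147, 147, 99, 97, 95, 93, 92, 92, 94, 94, 96, 95, 94, 91, 92, 61, 57, 57, 56, 57, 56, 56, 58, 104, 108, 110, 113, 179, 177, 178, 190, 170, 159, 155]
112 [163, 166, 249, 212, 177, 93, 121, 159, 216, 216, 139, 98, 98, 97, 96, 97, 98, 96, 97, 96, 96, 95, 63, 56, 57, 57, 57, 55, 55, 56, 55, 5
[... 1124 characters left out ...]
 55, 55, 55, 56, 56, 55, 58, 115, 124, 162, 164, 158, 115, 154, 172, 165, 168]
182 [163, 161, 167, 248, 221, 172, 105, 95, 95, 94, 94, 98, 98, 98, 90, 58, 57, 58, 59, 94, 94, 93, 92, 62, 55, 56, 56, 56, 56, 73, 177, 128, 116, 116, 125, 120, 120, 145, 171, 168, 164, 168]
192 [167, 168, 164, 247, 221, 221, 221, 221, 220, 220, 220, 185, 180, 162, 102, 103, 103, 185, 187, 185, 184, 183, 182, 182, 182, 181, 181, 181, 197, 175, 118, 122, 122, 205, 238, 173, 177, 175, 172, 172, 171, 170]
202 [161, 155, 160, 244, 217, 216, 218, 217, 218, 218, 218, 219, 163, 124, 124, 124, 216, 217, 215, 216, 214, 213, 213, 210, 211, 211, 209, 210, 146, 121, 121, 126, 206, 223, 222, 172, 173, 169, 163, 172, 172, 167]
```

```bash
python3 - <<'E'
from h import *
c,im=load('w4');g=im.max(2).astype(float)
x=np.array([.9986,.0523,0]);y=np.array([-.0523,.9986,0]);p=np.array([.577,-.263,.107])
print(proj(c,p))
L=[]
for v in range(110,172,4):
    d=np.diff(g[v,262:300]);u=262+np.argmin(d)+.5; w=onz(c,(u,v),.106)-p;L.append((w@x*1000,w@y*1000,u))
print(np.round(L,1).tolist()); A=np.array(L);print(np.degrees(np.arctan(np.polyfit(A[:,0],A[:,1],1)[0])),np.median(A[:,1]))
# right end of plate and bar, front/back edges
for v in(115,135,155): 
    print(v,g[v,370:470:2].astype(int).tolist())
for u in(300,330,360): print(u,g[80:100,u].astype(int).tolist(),g[176:200,u].astype(int).tolist())
for dx,dy in((0,.052),(0,-.078),(0,-.123),(.055,-.0),(-.055,0),(0,.065),(0,-.065)): print(dx,dy,proj(c,p+dx*x+dy*y).round(0))
E
```

```text
[318.83900358 142.3841881 ]
[[32.6, 52.1, 267.5], [28.7, 52.3, 267.5], [24.8, 52.5, 267.5], [20.8, 52.7, 267.5], [16.8, 51.9, 268.5], [12.7, 52.0, 268.5], [8.7, 52.2, 268.5], [4.6, 52.4, 268.5], [0.5, 52.6, 268.5], [-3.7, 51.8, 269.5], [-7.9, 52.0, 269.5], [-12.1, 52.2, 269.5], [-16.3, 52.4, 269.5], [-20.6, 51.5, 270.5], [-24.9, 51.7, 270.5], [-29.2, 51.9, 270.5]]
0.5073680804934682 52.141613336776444
115 [55, 56, 56, 55, 56, 57, 56, 55, 56, 56, 55, 55, 51, 53, 55, 56, 76, 118, 123, 123, 124, 129, 160, 166, 157, 121, 92, 92, 108, 148, 143, 138, 171, 195, 200, 177, 153, 151, 149, 151, 152, 155, 157, 158, 158, 157, 156, 156, 155, 152]
135 [55, 56, 57, 55, 56, 57, 56, 55, 55, 56, 55, 54, 52, 54, 55, 63, 111, 124, 124, 124, 127, 152, 167, 161, 136, 94, 91, 89, 89, 91, 103, 112, 116, 118, 121, 151, 161, 162, 160, 158, 157, 157, 158, 160, 159, 159, 158, 157, 158, 161]
155 [57, 57, 57, 58, 58, 57, 56, 56, 57, 57, 58, 55, 56, 57, 59, 90, 121, 123, 123, 125, 144, 167, 164, 144, 104, 130, 152, 156, 151, 117, 111, 116, 118, 124, 156, 164, 164, 166, 167, 170, 171, 167, 164, 163, 164, 166, 166, 165, 163, 161]
300 [212, 209, 210, 213, 214, 202, 166, 118, 94, 94, 95, 97, 93, 92, 94, 96, 99, 98, 97, 94] [57, 57, 57, 55, 57, 57, 57, 57, 57, 57, 55, 56, 56, 58, 62, 79, 103, 118, 123, 125, 125, 125, 126, 126]
330 [212, 210, 211, 214, 210, 188, 148, 108, 95, 95, 95, 95, 93, 95, 94, 95, 96, 96, 95, 95] [93, 92, 90, 83, 83, 90, 94, 94, 95, 93, 92, 92, 91, 93, 107, 145, 184, 207, 214, 216, 217, 216, 216, 214]
360 [210, 207, 199, 184, 160, 132, 97, 69, 58, 57, 58, 58, 57, 57, 56, 57, 58, 57, 57, 56] [54, 55, 54, 54, 55, 55, 56, 54, 55, 62, 74, 85, 90, 92, 106, 144, 181, 203, 211, 213, 213, 213, 212, 209]
0 0.052 [269. 143.]
0 -0.078 [394. 142.]
0 -0.123 [437. 142.]
0.055 -0.0 [319.  86.]
-0.055 0 [319. 193.]
0 0.065 [257. 143.]
0 -0.065 [381. 142.]
```

The griddle lies flat, ribs up, about 13 mm off centre with 0.5° of yaw error, and the gripper has let go. Now the dial.

Emit:
move_arm(
  moves=[
    [[-50, -1, 20, 0, 0.5], [-93, -1, 50, 0, 0.5], [-93, -1, 90, 0, 0.5], [-93, -1, 130, 0, 0.5], [-93, -1, 165, 0, 0.5], [-93, -1, 185, 0, 0.5], [-93, -1, 195, 0, 0.5], [-93, -1, 203, 0, 0.5], [-93, -1, 203, 0, 0.5], [-93, -1, 203, 0, 0.5]],
  ],
)

```text
time: 20.08
tcp_pos: [0.4472, -0.2683, 0.098]
eef_rot: [179.9, -0.1, 2.9]
ft_force: [0.1, -0.6, -0.4]
width: 0.0426
grip_force: 0.0
```

Emit:
move_arm(
  moves=[
    [[0, 0, 0, 0, 0.3], [0, 0, 0, 0, 0.15], [0, 0, 0, 0, 0], [0, 0, 0, 0, 0], [0, 0, 0, 0, 0], [0, 0, 0, 0, 0]],
  ],
  grip_force=60,
)

```text
time: 20.82
tcp_pos: [0.4471, -0.2699, 0.0982]
eef_rot: [179.7, -0.1, 2.9]
ft_force: [-0.3, -4.5, 0.4]
width: 0.0148
grip_force: 59.6
```

Emit:
move_arm(
  moves=[
    [[0, 1, 0, 5, 0], [0, 2, 0, 10, 0], [0, 2, 0, 16, 0], [0, 2, 0, 22, 0], [0, 2, 0, 28, 0], [0, 2, 0, 34, 0], [0, 2, 0, 40, 0], [0, 2, 0, 46, 0], [0, 2, 0, 52, 0], [0, 2, 0, 58, 0], [0, 2, 0, 63, 0], [0, 2, 0, 67, 0], [0, 2, 0, 70, 0], [0, 2, 0, 70, 0], [0, 2, 0, 70, 0], [0, 2, 0, 70, 0]],
  ],
  grip_force=80,
)

```text
time: 22.82
tcp_pos: [0.4476, -0.2696, 0.0982]
eef_rot: [-179.9, -0.0, -67.0]
ft_force: [0.5, 1.8, 6.7]
width: 0.0142
grip_force: 81.9
```

```bash
python3 - <<'E'
from h import *
s=env.sense();print(s['tcp_pos'],s['eef_rot'],s['ft_force'],s['ft_torque'],s['width'],s['grip_force'],s['time'],s['joint_pos'][5])
cv2.imwrite('pics/end_side.png',env.grab_frame('side'))
a=cv2.imread('pics/side4.png').astype(int);b=cv2.imread('pics/end_side.png').astype(int)
print(abs(a-b)[90:125,315:362].mean(), abs(a-b)[180:230,230:460].mean())
E
```

```text
[ 0.44755555 -0.26955795  0.09821455] [-1.79880075e+02 -4.98038059e-02 -6.70154701e+01] [0.52597344 1.83010078 6.70869376] [ 0.46735417 -0.19677296  0.12297941] 0.01417118650355269 81.93456172943115 22.825 119.67358620652064
9.968186423505573 3.395855072463768
```

```bash
python3 - <<'E'
from h import *
s=env.sense();print(s['joint_pos'].round(2),s['eef_rot'],s['ft_torque'])
t=env.grab_frame('top');cv2.imwrite('pics/end_top.png',t);a=cv2.imread('pics/t2.png')
g=t.max(2).astype(int)
x=np.array([.9986,.0523,0]);y=np.array([-.0523,.9986,0]);p=np.array([.577,-.263,.107]);c=cam('top')
for v in(185,195,205): 
    d=np.diff(g[v,418:442]);u=418+np.argmin(d)+.5;w=onz(c,(u,v),.106)-p;print(v,u,w@x*1000,w@y*1000,g[v,424:438].tolist())
E
```

```text
[-3.7330e+01  6.0900e+00  9.4980e+01  8.0000e-02  7.8830e+01  1.1968e+02] [-1.79882402e+02 -5.25058595e-02 -6.70175166e+01] [ 0.49575807 -0.17151287  0.1816552 ]
185 428.5 34.82542419804417 56.25315754363392 [99, 100, 98, 97, 87, 69, 56, 53, 61, 60, 59, 58, 60, 60]
195 429.5 11.738563593759928 55.49730642852754 [165, 164, 165, 163, 158, 133, 87, 59, 59, 59, 61, 60, 61, 61]
205 430.5 -11.224330873766265 54.7455138965394 [163, 162, 162, 163, 157, 141, 107, 72, 54, 58, 62, 60, 60, 59]
```

```bash
python3 -c "
from bench import env
print(env.sign_off())"
```

```text
the job is handed in; nothing more can be done
None
```

The job is handed in (no verdict came back): the griddle lies flat, ribs up, on the pan support, about 13 mm off centre with its handle to the right, the dial is held at about 1.22 rad in the third position, and the arm kept clear of the salt dish, spoon and pepper mill.

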